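# Free a clamp nut of unknown thread hand on a bench arbor

### The job

The wheel on the green bench arbor has to come off, but nobody knows whether its clamp nut has a right-hand or a left-hand thread. Try the red T-bar gently one way and, if the nut stays tight, the other way; loosen the nut by about a quarter turn without ever forcing it hard against the tight direction, then draw the keeper plate out by its yellow knob until it stops, and leave the arbor like that. Do not disturb the other things on the bench.

Things in the scene. Friction and masses are not known exactly. Their poses are not given: they have to be found in the camera images.
- arbor: Bench arbor, bolted down: green base 150x150x30 mm, grey wheel 94 mm wide (top 50 mm up), steel keeper plate on it (top 55 mm up), then the brass nut and red T-bar on a vertical axis through the middle. Origin: centre of the underside, z up; the keeper draws out along -y (roughly to the robot's right). Dark guide cheeks, 56 mm high, stand 66 mm out on -y. Place and heading vary; it stays fixed.
- bar_mid (a point): Middle of the red T-bar, on the nut's axis, 106 mm above the bench. The bar is 90 mm long (point's x axis), 10 mm wide (y), 12 mm high, on a springy round stem 9 mm thick, free for 27 mm under the bar. Take it from above across its width, or push its ends. At the start it lies along the arbor's x axis.
- nut (a joint): Angle of the clamp nut, rad, 0 at the start, positive counterclockwise from above. One way it is tight and will not turn (under 0.04 rad); the other way it turns with a steady drag of about 0.35 N m, no end stop within 2.5 rad. Which way is which varies from start to start and cannot be seen. The keeper stays locked until the nut is about 0.8 rad loose.
- bar (a joint): Wind-up of the springy T-bar against the nut, rad, 0 at rest, positive counterclockwise: the torque on the bar divided by 4.0 N m/rad. The drag in the free direction winds it up by about 0.09; more than 0.22 either way (0.9 N m) is forcing the nut.
- nut_top (a point): Centre of the top face of the brass hexagon nut (27 mm over its corners, 14 mm high), 73 mm above the bench, on the axis; turns with the nut. A white mark on the nut's steel flange shows its turning.
- keeper_knob (a point): Middle of the grip of the keeper's yellow knob: upright post 12 mm across, from 55 to 87 mm above the bench, 75 mm up at this point, 90 mm from the nut's axis on the arbor's -y side. Pull it level along the arbor's -y axis; drag about 2.5 N.
- keeper (a joint): How far the keeper plate is drawn out, m: 0 fully in, 0.050 at its outer stop.
- stone_tray: Black divided tray, 68x100x16 mm, loose; origin under its centre. To be left alone.
- masking_tape: Roll of masking tape lying flat, 78 mm across, 19 mm high, loose; origin under its centre. To be left alone.
- tweezers_2: Black tweezers lying flat along y, 14x157x9 mm, loose; origin under the centre. To be left alone.
- stone_holder: Hand-held stone holder with black handle, 63x157x22 mm, lying, loose; origin under its centre. To be left alone.
- glue: White bottle with orange nozzle, 30 mm across, 93 mm high, standing, loose; origin under its centre. To be left alone.
- dop_case: Grey closed case, 97x140x50 mm, loose; origin under its centre. To be left alone.

How it is judged:
By the outcome, as a careful person would: the job done as asked, in the order asked, and still so for the second after the job is handed in, with the robot touching nothing.
It also fails if it takes over 64 s, if anything falls off the work surface, if the arm or the gripper's body presses on something with over 40 N, if the wrist force passes 120 N, or if a joint passes its speed limit or range.

### The arm

A 7-joint arm with a two-finger parallel gripper is mounted at the origin on a cart in front of the work surface, level with it; the furniture and walls round the work are solid. World frame = base frame: x ahead of the robot, y to its left, z up, the work surface at z = 0. Lengths are in m, angles in rad, forces in N, time in s.
With the tool pointing down it reaches from about 0.35 to 0.9 m from the base axis. Payload 7.2 kg.
Tool frame: the origin (TCP) lies between the finger pads; the fingertips stand 25 mm ahead of it and the grasp point (between the pads) lies 6 mm ahead of it; z points along the fingers, y is the line along which they close (so a half turn about z gives the same grasp; the last joint's range is limited). The gripper opens to 85 mm and grips with 20 to 120 N. Pads are 22 mm wide; open, the fingers measure 114 mm over their backs; the gripper's body (76 mm by 85 mm) begins 54 mm behind the grasp point. The pads swing forward as they close: fully open they stand 13 mm farther back than shut.
Start: joints at [-1.374, 0.411, -0.013, 1.596, 0.006, 1.134, -0.082], TCP at [0.164, 0.603, 0.256] pointing down, gripper open.
Joint ranges: [-2.95, 2.95], [-0.29, 1.99], [-1.47, 1.44], [0.14, 2.54], [-1.03, 4.17], [0.13, 1.85], [-2.86, 2.86]. Speed limits (rad/s): [2.39, 2.39, 3.01, 3.01, 3.14, 3.14, 3.14].

### API

Orientations are given as a unit quaternion [x, y, z, w].
In Python, from station import manip gives the robot as it stands. The module is installed in compiled form; this text tells all that it offers.
- The arm moves only by the shell command python3 -m inch 'ROWS' [FORCE]. ROWS is a JSON object whose one key "motion" holds one flat list of numbers, 5 for each row, row after row: the opening, from 0 (shut) to 1 (fully open), then the shift along the tool's x, y, z in m, then the turn about the tool's z in rad. A call has 1 to 8 rows; each row is the pose to reach, as a shift and turn from the pose commanded when the call began, along the tool's axes at that moment; what a row does not reach only later rows make up. A row lasts 1/8 s, in which the tool goes at most 62.5 mm and 10.7 degrees, less where a joint would pass 70% of its speed; a pose out of reach is approached as far as the arm can. A call with a gripper value outside its range is refused whole. The fingers move at their own pace and stop on an object; FORCE is the grip in N (left out, the last holds). Time passes only in rows, so rows that repeat a pose let the fingers close. It gives the time, the measured TCP pose, the force, the opening and the grip force at its end, in the units of the state.
- manip.observe(): the state, without advancing time (a new reading comes with each control period).
- manip.grab_frame(name): name is "side" or "top" or "wrist"; returns (picture, depth): 420x560x3 uint8, red, green, blue; 420x560 float32, m along the optical axis (not along the pixel's ray), 0 where there is no reading.
- manip.camera_model(name): a dict with "fx", "fy", "cx", "cy" (pixels), "R" (3x3) and "t" (3): a world point X has camera coordinates R X + t. Camera axes: x right, y down, z forward; pixel columns grow to the right and rows downward; lengths in m; the calibration is good to about 2 mm. A picture is of the moment at which its call begins: read the wrist's pose just before it. camera_model takes no time and is no camera call; for the wrist camera it gives the pose at the moment of the call.
- manip.hand_in(): hands the job in; it is judged then, once.
The state is a dict: "clock": time; "joints": joint angles; "qvel": joint speeds; "tau": joint torques, N m; "eef_pos": TCP position; "tcp_rot": TCP orientation; "ft_force": force on the tool from outside, world axes, zero at the start; "wrist_torque": the same for the moment, N m; "finger_gap": opening from 0.0 (shut) to 1.0 (fully open); "grasp_force": force on a finger pad.
Only numpy, scipy, OpenCV 4.12 (cv2) and the standard library are available. Lean on these libraries where they do the work, as an engineer would, in place of code of your own. Each camera call takes 0.05 s, during which the arm holds its last target. There are 200 camera calls.

## Working session

There is one attempt and no reset: what is moved stays moved. The work goes in short steps, Python scripts to look and compute and a shell command to move; the robot and the scene stay as the last step left them, time stands still between calls to the robot, and variables do not carry over. Pictures are saved under pics/ and viewed, at most 10 in all, crops included, and the job is handed in when it is done.

```bash
mkdir -p pics
python3 - <<'E'
from station import manip
import cv2,numpy as np
print(manip.observe())
for n in ("top","side"):
    p,d=manip.grab_frame(n); cv2.imwrite(f"pics/{n}0.png",p[:,:,::-1]); np.save(f"pics/{n}0.npy",d)
    print(n,{k:np.round(v,4).tolist() for k,v in manip.camera_model(n).items()})
E
```

```text
{'clock': 0.0, 'joints': array([-1.37419127,  0.41193267, -0.01271445,  1.59704927,  0.00558264,
        1.1342771 , -0.08217494]), 'qvel': array([-2.72060173e-04,  3.75830352e-05, -1.15036929e-03, -2.48333304e-03,
        5.24261415e-07, -4.86424578e-04, -2.52973975e-04]), 'tau': array([-4.30520304e-04, -6.00624704e+01,  6.81905542e-01, -2.99409288e+01,
        1.37264543e-02,  1.05870876e-02, -3.03143315e-05]), 'eef_pos': array([0.16348817, 0.60276968, 0.25543045]), 'tcp_rot': array([ 1.31993871e-01,  9.91250197e-01, -8.13422207e-04, -5.85039908e-05]), 'ft_force': array([-0.03482769,  0.05047616, -0.6278782 ]), 'wrist_torque': array([-0.04443098,  0.03525807, -0.03801545]), 'grasp_force': 0.0, 'finger_gap': 1.0008134642715243}
top {'fx': 497.4253, 'fy': 497.4253, 'cx': 287.0052, 'cy': 205.6493, 'R': [[0.1267, -0.9919, 0.0034], [-0.9692, -0.1245, -0.2124], [0.2111, 0.0236, -0.9772]], 't': [-0.0143, 0.5452, 1.2654]}
side {'fx': 540.3585, 'fy': 540.3585, 'cx': 282.6462, 'cy': 209.2807, 'R': [[0.8334, -0.5527, 0.0005], [-0.3665, -0.5533, -0.748], [0.4136, 0.6232, -0.6637]], 't': [-0.4319, 0.2909, 1.2938]}
```

View pics/top0.png

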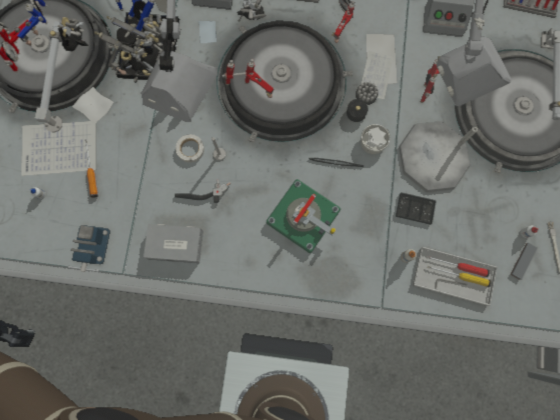

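View pics/side0.png

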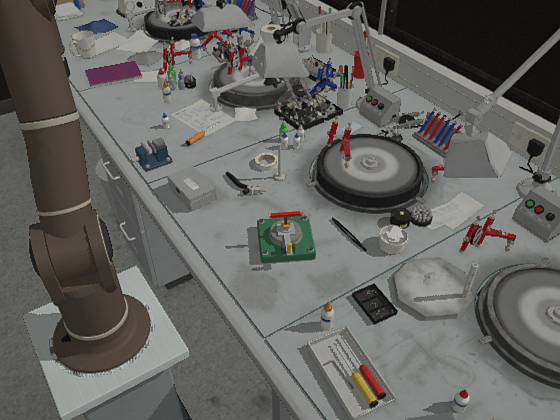

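The top view shows the green arbor near (304,214), the red bar running from about (295,222) to (314,196), and the yellow knob near (333,231). The side view shows the same bar near (287,214). Next I'll measure them.

```bash
cat > h.py <<'E'
import cv2,numpy as np
from station import manip
def ray(c,uv,z):
    R=np.array(c["R"]);t=np.array(c["t"]);o=-R.T@t
    d=R.T@np.array([(uv[0]-c["cx"])/c["fx"],(uv[1]-c["cy"])/c["fy"],1.]); return o+d*(z-o[2])/d[2]
def mask(p,name):
    h=cv2.cvtColor(p,cv2.COLOR_RGB2HSV); H,S,V=[h[...,i].astype(int) for i in range(3)]
    m={"red":((H<6)|(H>174))&(S>150)&(V>90),"yellow":(H>18)&(H<34)&(S>110)&(V>90),"green":(H>50)&(H<90)&(S>90)&(V>40)}[name]
    return m.astype(np.uint8)
def blob(p,name,roi):
    m=mask(p,name); r=np.zeros_like(m); x0,y0,x1,y1=roi; r[y0:y1,x0:x1]=m[y0:y1,x0:x1]
    n,l,s,c=cv2.connectedComponentsWithStats(r); k=1+np.argmax(s[1:,4]); pts=np.argwhere(l==k)[:,::-1].astype(np.float32)
    return pts
E
python3 - <<'E'
from h import *
for n,roi in (("top",(255,165,355,265)),("side",(240,195,335,275))):
    p=cv2.imread(f"pics/{n}0.png")[:,:,::-1].copy(); c=manip.camera_model(n)
    for nm,z in (("red",.112),("yellow",.087),("green",.03)):
        b=blob(p,nm,roi); W=np.array([ray(c,q,z) for q in b])[:,:2].astype(np.float32)
        r=cv2.minAreaRect(W); e,v=np.linalg.eigh(np.cov(W.T)); 
        print(n,nm,len(b),b.mean(0).round(1),"mean",W.mean(0).round(4),"rect",np.round(r[0],4),np.round(r[1],4),round(r[2],1),"axis",np.degrees(np.arctan2(v[1,1],v[0,1])).round(1))
E
```

```text
top red 95 [304.2 208.6] mean [0.529  0.0094] rect [0.5293 0.009 ] [0.0087 0.0764] 62.8 axis 153.0
top yellow 17 [332.4 230.1] mean [ 0.4873 -0.0698] rect [ 0.4876 -0.07  ] [0.0105 0.0077] 6.2 axis 170.4
top green 877 [301.  205.5] mean [0.554 0.018] rect [0.5296 0.0089] [0.1427 0.1409] 62.6 axis 106.7
side red 134 [284.7 214.3] mean [0.526  0.0019] rect [0.5269 0.0012] [0.0183 0.0768] 62.6 axis 152.7
side yellow 50 [285.4 225.4] mean [ 0.5182 -0.013 ] rect [ 0.5185 -0.011 ] [0.0312 0.0215] 56.5 axis 56.7
side green 1273 [285.3 242.3] mean [ 0.5154 -0.0175] rect [ 0.524  -0.0051] [0.167  0.1474] 62.6 axis 72.6
```

```bash
cat >> h.py <<'E'
from scipy.spatial.transform import Rotation as Ro
def go(P,yaw_y=None):
    """shift in tool axes and turn to bring TCP to P with tool y at yaw_y deg"""
    s=manip.observe(); R=Ro.from_quat(s["tcp_rot"]).as_matrix(); y=np.degrees(np.arctan2(R[1,1],R[0,1]))
    t=0 if yaw_y is None else np.radians((y-yaw_y+180)%360-180)
    print("t",round(s["clock"],2),"pos",s["eef_pos"].round(4),"yaw",round(y,1),"tilt",R[:,2].round(3),"F",s["ft_force"].round(1),"M",s["wrist_torque"].round(3),"gap",round(s["finger_gap"],3),"q",s["joints"].round(2))
    print("shift",(R.T@(np.array(P)-s["eef_pos"])).round(4),"turn",round(t,3))
E
python3 -m inch '{"motion":[1,-0.508,-0.477,0,0.211, 1,-0.508,-0.477,0,0.211, 1,-0.508,-0.477,0,0.211, 1,-0.508,-0.477,0,0.211, 1,-0.508,-0.477,0,0.211, 1,-0.508,-0.477,0,0.211, 1,-0.508,-0.477,0,0.211, 1,-0.508,-0.477,0,0.211]}'
python3 -c "
from h import *
go([.5293,.009,.256],62.7)"
```

```text
clock: 1.1
eef_pos: [0.4264, 0.1756, 0.2564]
tcp_rot: [0.236, 0.972, 0.0, 0.0]
ft_force: [1.4, -0.2, 0.6]
finger_gap: 1.002
grasp_force: 0.0
t 1.1 pos [0.4264 0.1756 0.2564] yaw 62.8 tilt [ 0.  0. -1.] F [ 1.4 -0.2  0.6] M [0.07  0.014 0.048] gap 1.002 q [-0.78  0.12  0.31  1.99 -0.04  1.03  0.65]
shift [-0.1677 -0.101   0.0003] turn 0.001
```

```bash
python3 -m inch '{"motion":[1,-0.168,-0.101,0,0, 1,-0.168,-0.101,0,0, 1,-0.168,-0.101,0,0, 1,-0.168,-0.101,0,0, 1,-0.168,-0.101,0,0, 1,-0.168,-0.101,0,0]}'
python3 - <<'E'
from h import *
c=manip.camera_model("wrist"); p,d=manip.grab_frame("wrist"); cv2.imwrite("pics/w1.png",p[:,:,::-1])
go([.5293,.009,.256],62.7)
for nm,z in (("red",.112),("yellow",.087),("green",.03)):
    b=blob(p,nm,(0,0,560,420)); W=np.array([ray(c,q,z) for q in b])[:,:2].astype(np.float32)
    r=cv2.minAreaRect(W); print(nm,len(b),b.mean(0).round(1),"rect",np.round(r[0],4),np.round(r[1],4),round(r[2],1),"mean",W.mean(0).round(4))
E
```

```text
clock: 1.85
eef_pos: [0.5282, 0.0126, 0.256]
tcp_rot: [0.234, 0.972, 0.0, -0.001]
ft_force: [-0.2, -0.6, -0.1]
finger_gap: 0.999
grasp_force: 0.0
t 1.9 pos [0.5283 0.0126 0.2561] yaw 62.9 tilt [-0.001  0.001 -1.   ] F [-0.4  0.2  0.7] M [0.027 0.022 0.007] gap 1.003 q [-0.49  0.26  0.46  1.85 -0.13  1.06  1.11]
shift [-0.0026 -0.0027  0.0001] turn 0.003
red 1254 [269.7 203.9] rect [0.5299 0.0072] [0.0096 0.0794] 62.9 mean [0.5284 0.0081]
yellow 292 [164.8 196.1] rect [ 0.4881 -0.0682] [0.0108 0.0207] 16.2 mean [ 0.4883 -0.0682]
green 10163 [285.4 161.9] rect [0.5294 0.0076] [0.1462 0.1461] 62.8 mean [0.5173 0.0302]
```

View pics/w1.png

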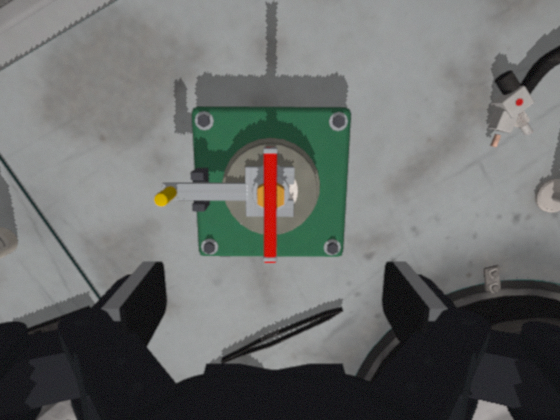

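The bar is centred near (270,205) with the knob to its left at (163,196). The white mark is at (293,190). I'll descend partway and re-check.

```bash
python3 -m inch '{"motion":[1,-0.001,-0.001,0.05,0, 1,-0.001,-0.001,0.08,0, 1,-0.001,-0.001,0.08,0, 1,-0.001,-0.001,0.08,0, 1,-0.001,-0.001,0.08,0]}'
python3 - <<'E'
from h import *
c=manip.camera_model("wrist"); p,d=manip.grab_frame("wrist"); cv2.imwrite("pics/w2.png",p[:,:,::-1])
for nm,z in (("red",.112),("yellow",.087)):
    b=blob(p,nm,(0,0,560,420)); W=np.array([ray(c,q,z) for q in b])[:,:2].astype(np.float32)
    r=cv2.minAreaRect(W); print(nm,len(b),b.mean(0).round(1),b.min(0),b.max(0),"rect",np.round(r[0],4),np.round(r[1],4),round(r[2],1),"mean",W.mean(0).round(4))
go([.5297,.008,.112],62.8)
E
```

```text
clock: 2.52
eef_pos: [0.5302, 0.0098, 0.1778]
tcp_rot: [0.235, 0.972, 0.001, 0.001]
ft_force: [0.2, 0.6, 0.2]
finger_gap: 1.003
grasp_force: 0.0
red 2456 [270.9 232.5] [262. 164.] [280. 305.] rect [0.5303 0.0073] [0.0095 0.0808] 62.4 mean [0.5281 0.0085]
yellow 614 [130.9 218.8] [114. 204.] [148. 233.] rect [ 0.4883 -0.0664] [0.0111 0.0242] 8.9 mean [ 0.4883 -0.0667]
t 2.58 pos [0.53   0.0097 0.1776] yaw 62.8 tilt [ 0.002  0.001 -1.   ] F [0.  0.3 0.6] M [ 0.047  0.016 -0.021] gap 0.999 q [-0.46  0.35  0.43  1.94 -0.19  0.89  1.17]
shift [-0.0004 -0.0018  0.0656] turn -0.001
```

```bash
python3 -m inch '{"motion":[1,0,-0.0015,0.045,0, 1,0,-0.0015,0.065,0, 1,0,-0.0015,0.065,0, 0,0,-0.0015,0.065,0, 0,0,-0.0015,0.065,0, 0,0,-0.0015,0.065,0, 0,0,-0.0015,0.065,0, 0,0,-0.0015,0.065,0]}' 60
python3 -m inch '{"motion":[0,0,0,0,0, 0,0,0,0,0, 0,0,0,0,0]}' 60
python3 -c "
from h import *
go([.5297,.008,.112],62.8)"
```

```text
clock: 3.58
eef_pos: [0.529, 0.0085, 0.1118]
tcp_rot: [0.235, 0.972, 0.0, 0.0]
ft_force: [0.3, 1.8, 4.5]
finger_gap: 0.104
grasp_force: 58.7
clock: 3.95
eef_pos: [0.529, 0.0085, 0.1117]
tcp_rot: [0.236, 0.972, 0.0, 0.0]
ft_force: [-0.5, 1.8, 5.6]
finger_gap: 0.106
grasp_force: 58.9
t 3.95 pos [0.529  0.0085 0.1117] yaw 62.8 tilt [ 0.001  0.001 -1.   ] F [-0.5  1.8  5.6] M [ 0.378  0.132 -0.   ] gap 0.106 q [-0.42  0.45  0.4   1.99 -0.25  0.75  1.22]
shift [-0.0008 -0.0001 -0.0003] turn -0.001
```

```bash
python3 -m inch '{"motion":[0,0,0,0,0.03, 0,0,0,0,0.06, 0,0,0,0,0.06]}' 60 >/dev/null
python3 -c "
from h import *
go([.5297,.008,.112],62.8)"
python3 -m inch '{"motion":[0,0,0,0,0.03, 0,0,0,0,0.06, 0,0,0,0,0.06]}' 60 >/dev/null
python3 -c "
from h import *
go([.5297,.008,.112],62.8)"
```

```text
t 4.33 pos [0.5291 0.0086 0.1117] yaw 59.3 tilt [ 0.001  0.001 -1.   ] F [-0.7  2.1  6.1] M [0.378 0.114 0.166] gap 0.102 q [-0.43  0.45  0.41  1.99 -0.26  0.75  1.17]
shift [-0.0008 -0.0002 -0.0003] turn -0.061
t 4.7 pos [0.5291 0.0087 0.1117] yaw 55.9 tilt [ 0.001  0.    -1.   ] F [-0.6  3.2  5.3] M [0.43  0.06  0.353] gap 0.102 q [-0.44  0.45  0.43  1.99 -0.27  0.75  1.12]
shift [-0.0009 -0.0003 -0.0003] turn -0.12
```

```bash
python3 -m inch '{"motion":[0,0,0,0,0.02, 0,0,0,0,0.04, 0,0,0,0,0.04]}' 60 >/dev/null
python3 -c "
from h import *
go([.5297,.008,.112],62.8)"
```

```text
t 5.08 pos [0.5292 0.0088 0.1118] yaw 53.6 tilt [ 0.001  0.001 -1.   ] F [-0.6  2.   5.6] M [0.462 0.038 0.315] gap 0.108 q [-0.45  0.45  0.44  1.99 -0.28  0.75  1.09]
shift [-0.0009 -0.0003 -0.0002] turn -0.16
```

```bash
python3 -m inch '{"motion":[0,0,0,0,0.03, 0,0,0,0,0.06, 0,0,0,0,0.09, 0,0,0,0,0.12, 0,0,0,0,0.12]}' 60 >/dev/null
python3 - <<'E'
from h import *
go([.5297,.008,.112],62.8)
p,d=manip.grab_frame("wrist"); cv2.imwrite("pics/w3.png",p[:,:,::-1])
p,d=manip.grab_frame("side"); cv2.imwrite("pics/s3.png",cv2.resize(p[170:290,220:350,::-1],None,fx=4,fy=4))
E
```

```text
t 5.7 pos [0.5293 0.0089 0.1117] yaw 46.8 tilt [ 0.001  0.001 -1.   ] F [1.4 4.3 4.8] M [ 0.679 -0.128  0.369] gap 0.106 q [-0.47  0.46  0.47  2.   -0.3   0.75  0.99]
shift [-0.0009 -0.0004 -0.0003] turn -0.28
```

View pics/w3.png

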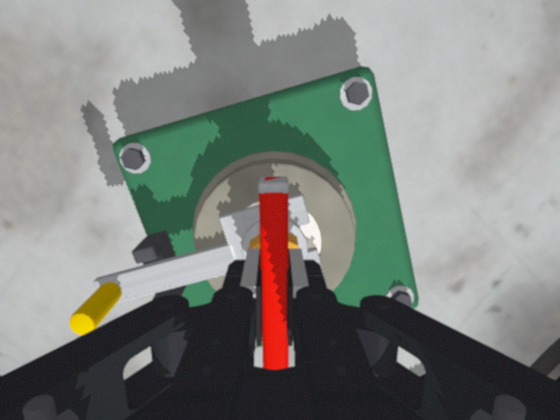

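The torque has levelled off at about 0.35 N m while the tool keeps turning, and the bar lies straight in the pads at (272,280). So clockwise is the free direction, and I'll carry on to a quarter turn.

```bash
python3 -m inch '{"motion":[0,0,0,0,0.09, 0,0,0,0,0.18, 0,0,0,0,0.27, 0,0,0,0,0.36, 0,0,0,0,0.45, 0,0,0,0,0.54, 0,0,0,0,0.63, 0,0,0,0,0.69]}' 60 >/dev/null
python3 -c "
from h import *
go([.5297,.008,.112],62.8)"
python3 -m inch '{"motion":[0,0,0,0,0.09, 0,0,0,0,0.18, 0,0,0,0,0.27, 0,0,0,0,0.36, 0,0,0,0,0.45, 0,0,0,0,0.54, 0,0,0,0,0.63, 0,0,0,0,0.69]}' 60 >/dev/null
python3 -c "
from h import *
go([.5297,.008,.112],62.8)"
```

```text
t 6.8 pos [0.5305 0.0096 0.1118] yaw 7.1 tilt [ 0.004  0.001 -1.   ] F [5.4 4.3 0.3] M [ 1.018 -1.055  0.376] gap 0.101 q [-0.61  0.5   0.65  2.   -0.43  0.78  0.42]
shift [-0.0015 -0.001  -0.0002] turn -0.971
t 7.8 pos [0.5318 0.0093 0.1119] yaw -32.4 tilt [ 0.006  0.    -1.   ] F [10.   4.5 -4. ] M [ 0.801 -2.037  0.398] gap 0.108 q [-0.73  0.56  0.84  2.01 -0.57  0.82 -0.13]
shift [-0.0023 -0.0011 -0.0001] turn -1.661
```

```bash
python3 -m inch '{"motion":[0,0,0,0,-0.04, 0,0,0,0,-0.08, 0,0,0,0,-0.08, 0.6,0,0,0,-0.08, 0.6,0,0,0,-0.08, 0.6,0,0,0,-0.08, 0.6,0,0,-0.05,-0.08, 0.6,0,0,-0.09,-0.08]}' 60
python3 -m inch '{"motion":[0.6,0,0,-0.02,0, 0.6,0,0,-0.02,0, 0.6,0,0,-0.02,0]}' >/dev/null
python3 - <<'E'
from h import *
c=manip.camera_model("wrist"); p,d=manip.grab_frame("wrist"); cv2.imwrite("pics/w4.png",p[:,:,::-1])
for nm,z in (("red",.112),("yellow",.087)):
    b=blob(p,nm,(0,0,560,420)); W=np.array([ray(c,q,z) for q in b])[:,:2].astype(np.float32)
    r=cv2.minAreaRect(W); print(nm,len(b),b.mean(0).round(1),b.min(0),b.max(0),"rect",np.round(r[0],4),np.round(r[1],4),round(r[2],1))
go([.4885,-.072,.2],62.8)
E
```

```text
clock: 8.8
eef_pos: [0.5283, 0.0076, 0.2024]
tcp_rot: [0.856, 0.516, -0.001, 0.0]
ft_force: [-0.8, 1.4, 0.0]
finger_gap: 0.601
grasp_force: 0.0
red 1643 [279.1 208.1] [271. 150.] [287. 268.] rect [0.5312 0.0078] [0.0801 0.0094] 63.3
yellow 381 [278.8 306. ] [272. 291.] [286. 321.] rect [ 0.4926 -0.0665] [0.0262 0.011 ] 62.3
t 9.22 pos [0.5279 0.0082 0.2202] yaw -27.8 tilt [-0.002 -0.    -1.   ] F [-0.6  0.2  0.1] M [0.056 0.045 0.021] gap 0.598 q [-0.84  0.4   0.96  1.92 -0.38  1.02 -0.2 ]
shift [-0.0893  0.0025  0.0203] turn -1.581
```

View pics/w4.png

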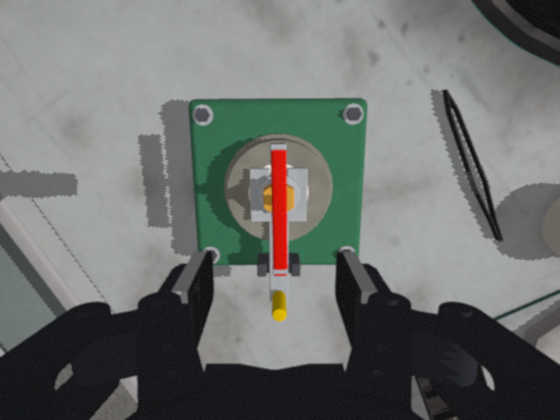

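The white mark has turned with the nut and now lies toward the top of the picture. The bar is vertical at x≈279, pointing at the knob at (279,306). The knob is already between the fingers' closing directions, so I'll move over it and go down.

```bash
python3 -m inch '{"motion":[0.6,-0.05,0.0025,0,-0.01, 0.6,-0.089,0.0025,0,-0.01, 0.6,-0.089,0.0025,0.04,-0.01, 0.6,-0.089,0.0025,0.08,-0.01, 0.6,-0.089,0.0025,0.08,-0.01, 0.6,-0.089,0.0025,0.08,-0.01]}' 40
python3 - <<'E'
from h import *
c=manip.camera_model("wrist"); p,d=manip.grab_frame("wrist"); cv2.imwrite("pics/w5.png",p[:,:,::-1])
b=blob(p,"yellow",(0,0,560,420)); print(b.min(0),b.max(0),[ray(c,(b.mean(0)[0],b.min(0)[1]),.087).round(4),ray(c,(b.mean(0)[0],b.max(0)[1]),.087).round(4)],len(b))
go([.4886,-.072,.084],-27.2)
E
```

```text
clock: 9.98
eef_pos: [0.4896, -0.0724, 0.1419]
tcp_rot: [0.854, 0.521, -0.0, 0.0]
ft_force: [0.9, -0.3, -0.7]
finger_gap: 0.598
grasp_force: 0.0
[263. 217.] [285. 253.] [array([ 0.4956, -0.0606,  0.087 ]), array([ 0.4868, -0.0778,  0.087 ])] 683
t 10.03 pos [ 0.49   -0.0722  0.1423] yaw -27.2 tilt [ 0.001 -0.    -1.   ] F [ 0.6 -0.6  0. ] M [-0.048  0.001  0.015] gap 0.598 q [-0.64  0.45  0.89  2.07 -0.47  0.84  0.05]
shift [-0.0005 -0.0014  0.0583] turn -0.001
```

View pics/w5.png

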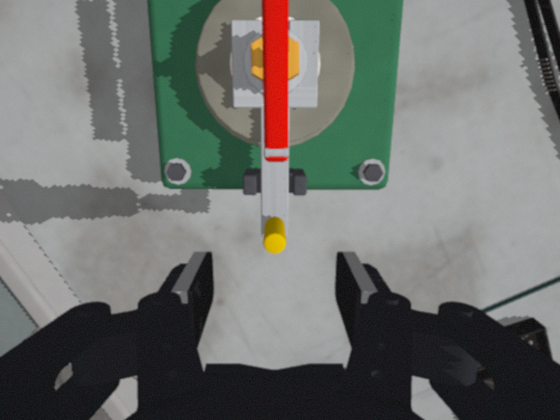

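The knob is at (274,236), centred between the pads within about 1 mm. I'll go down and grip it.

```bash
python3 -m inch '{"motion":[0.6,-0.0005,-0.001,0.03,0, 0.6,-0.0005,-0.001,0.058,0, 0.6,-0.0005,-0.001,0.058,0, 0,-0.0005,-0.001,0.058,0, 0,-0.0005,-0.001,0.058,0, 0,-0.0005,-0.001,0.058,0, 0,-0.0005,-0.001,0.058,0, 0,-0.0005,-0.001,0.058,0]}' 40
python3 -c "
from h import *
go([.4886,-.072,.084],-27.2)"
```

```text
clock: 11.02
eef_pos: [0.4898, -0.0723, 0.0845]
tcp_rot: [0.854, 0.521, 0.001, 0.001]
ft_force: [1.3, -1.4, 7.6]
finger_gap: 0.126
grasp_force: 39.7
t 11.03 pos [ 0.4898 -0.0723  0.0845] yaw -27.2 tilt [ 0.003 -0.    -1.   ] F [ 1.3 -1.4  7.6] M [-0.212 -0.279  0.05 ] gap 0.126 q [-0.56  0.54  0.79  2.11 -0.59  0.72  0.15]
shift [-0.0003 -0.0012  0.0005] turn -0.0
```

```bash
python3 -m inch '{"motion":[0,-0.006,0,0,0, 0,-0.012,0,0,0, 0,-0.018,0,0,0, 0,-0.024,0,0,0, 0,-0.030,0,0,0, 0,-0.036,0,0,0, 0,-0.042,0,0,0, 0,-0.046,0,0,0]}' 40
python3 -m inch '{"motion":[0,-0.002,0,0,0, 0,-0.004,0,0,0, 0,-0.005,0,0,0, 0,-0.005,0,0,0]}' 40
python3 -c "
from h import *
go([.4898,-.0723,.084],-27.2)"
```

```text
clock: 12.02
eef_pos: [0.4688, -0.1126, 0.0845]
tcp_rot: [0.854, 0.521, 0.002, 0.001]
ft_force: [1.8, 1.6, 7.9]
finger_gap: 0.125
grasp_force: 39.7
clock: 12.52
eef_pos: [0.4667, -0.1167, 0.0845]
tcp_rot: [0.853, 0.521, 0.002, 0.001]
ft_force: [3.1, 1.9, 8.4]
finger_gap: 0.126
grasp_force: 39.7
t 12.53 pos [ 0.4667 -0.1167  0.0845] yaw -27.2 tilt [ 0.003  0.001 -1.   ] F [3.1 1.9 8.4] M [ 0.489 -0.495 -0.038] gap 0.126 q [-0.47  0.52  0.79  2.14 -0.58  0.7   0.24]
shift [0.05   0.0002 0.0006] turn 0.0
```

```bash
python3 -m inch '{"motion":[0,-0.0015,0,0,0, 0,-0.003,0,0,0, 0,-0.003,0,0,0, 0,-0.003,0,0,0]}' 40
python3 -c "
from h import *
go([.4898,-.0723,.084],-27.2)"
```

```text
clock: 13.02
eef_pos: [0.4666, -0.1169, 0.0844]
tcp_rot: [0.853, 0.522, 0.003, -0.0]
ft_force: [6.3, 9.9, 4.3]
finger_gap: 0.122
grasp_force: 39.4
t 13.03 pos [ 0.4666 -0.1169  0.0844] yaw -27.1 tilt [ 0.005  0.004 -1.   ] F [6.3 9.9 4.3] M [ 2.053 -1.424  0.032] gap 0.122 q [-0.46  0.52  0.79  2.14 -0.58  0.7   0.25]
shift [0.0503 0.0004 0.0007] turn 0.003
```

The knob stopped at 50 mm and the force rose to 12 N, so the keeper is at its stop. I'll relax the pull, release, lift straight up and check.

```bash
python3 -m inch '{"motion":[0,0.002,0,0,0, 0,0.002,0,0,0, 0.6,0.002,0,0,0, 0.6,0.002,0,0,0, 0.6,0.002,0,0,0, 0.6,0.002,0,-0.05,0, 0.6,0.002,0,-0.11,0, 0.6,0.002,0,-0.15,0]}' 40
python3 -m inch '{"motion":[0.6,-0.03,0,-0.03,0, 0.6,-0.03,0,-0.03,0, 0.6,-0.03,0,-0.03,0, 0.6,-0.03,0,-0.03,0]}'
python3 - <<'E'
from h import *
c=manip.camera_model("wrist"); p,d=manip.grab_frame("wrist"); cv2.imwrite("pics/w6.png",p[:,:,::-1])
b=blob(p,"yellow",(0,0,560,420)); print(b.min(0),b.max(0),[ray(c,(b.mean(0)[0],b.min(0)[1]),.087).round(4),ray(c,(b.mean(0)[0],b.max(0)[1]),.087).round(4)],len(b))
b=blob(p,"red",(0,0,560,420)); W=np.array([ray(c,q,.112) for q in b])[:,:2].astype(np.float32); print(cv2.minAreaRect(W))
p,d=manip.grab_frame("top"); cv2.imwrite("pics/top6.png",p[:,:,::-1])
E
```

```text
clock: 14.02
eef_pos: [0.4644, -0.1187, 0.2353]
tcp_rot: [0.854, 0.52, 0.0, 0.0]
ft_force: [0.9, 0.7, 0.8]
finger_gap: 0.598
grasp_force: 0.0
clock: 14.52
eef_pos: [0.4504, -0.1441, 0.2624]
tcp_rot: [0.853, 0.521, -0.001, -0.0]
ft_force: [-0.0, 0.5, -1.0]
finger_gap: 0.6
grasp_force: 0.0
[270. 145.] [283. 160.] [array([ 0.4693, -0.1109,  0.087 ]), array([ 0.4637, -0.1217,  0.087 ])] 187
((0.5144588351249695, -0.02568032033741474), (0.003614282701164484, 0.008061039261519909), 62.76255798339844)
```

View pics/w6.png

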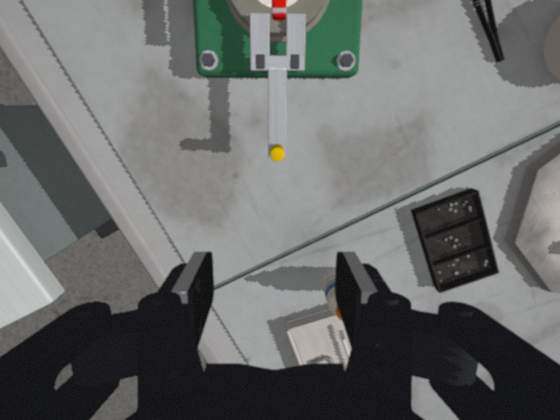

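The knob stands at (277,153), 50 mm out from where it started. The tray and glue bottle are undisturbed and the gripper is clear of everything.

```bash
python3 -c "
from station import manip
print(manip.hand_in())"
```

```text
the job is handed in; nothing more can be done
None
```

The job is done and handed in: the nut is loose by about a quarter turn (it loosens clockwise from above, at about 0.4 N m at most), the keeper is drawn out 50 mm to its stop, and nothing else on the bench was touched.

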